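# Seat a gilded panel under the batten of its holding frame

## Task

Put the long rectangular gilded panel into the wooden holding frame: tilt it so that one of its short ends goes in under the overhanging batten, then lower the other end until the panel lies flat on the frame's floor inside the rails, and let go. Leave the square tile and the round rosette where they are.

Things in the scene. Friction and masses are not known exactly. Their poses are not given: they have to be found in the camera images.
- panel_mid (a point): The long panel: gilded plate 122 (x) x 76 (y) x 8 mm, under 0.25 kg, lying face up; short ends alike. In its middle stands a scroll-shaped grip, flat-sided, 16 mm thick (across y), 70 mm long at the foot and 44 mm at the top (along x), top 48 mm above the plate's underside. This point: middle of the grip, 24 mm above the underside (16 mm above the plate's upper face); z up.
- frame_floor (a point): Wooden frame fixed to the bench. Point: centre of the cavity's floor, 10 mm above bench. Cavity 140 (x) x 100 (y) mm; rails 12 thick, 16 above the floor, on both long sides and the +x end. The -x end (away from the robot, within 23 degrees) has a wall at x=-70 and on it a full-width batten, overhanging to x=-45, underside 22 and top 30 mm above the floor. Open from above: 115 mm only.
- square_tile: A bystander: a gilded square tile 84 x 84 x 8 mm with the same kind of grip in its middle, 48 mm high in all. The origin is the centre of its underside. Leave it.
- rosette: A bystander: a gilded round disc, diameter 92 mm, 8 mm thick, with a round knob of diameter 28 mm in its middle, 44 mm high in all. The origin is the centre of its underside. Leave it.
Things that resemble listed ones, but are neither listed nor needed, are in the scene too. What is shaped like the part that bears panel_mid but pink is not meant.

How it is judged:
At the end, for the whole second after the job is handed in: The panel lies face up, flat within 4 degrees, on the frame's floor (5 mm) inside the rails, one short end under the batten: middle within 14 mm along and 17 mm across of the cavity's centre, 15 degrees in yaw (anywhere the rails let it lie); tile and rosette within 30 mm of their starts (x of panel_mid in the frame of frame_floor between -0.014 and 0.014 m and y of panel_mid in the frame of frame_floor between -0.017 and 0.017 m and z of panel_mid in the frame of frame_floor between 0.019 and 0.029 m and angle between panel_mid's own z axis and vertical below 0.07 rad and angle between the x axis of panel_mid and the x axis of frame_floor, either way round below 0.26 rad and distance of each of square_tile, rosette from where it was at the start of the episode below 0.03 m); the robot touches nothing.
It fails at once if the square tile is shifted by more than 30 mm (distance of square_tile from where it was at the start of the episode above 0.03 m).
It fails at once if the rosette is shifted by more than 30 mm (distance of rosette from where it was at the start of the episode above 0.03 m).
It also fails if it takes over 40 s, if anything falls off the work surface, if the arm or the gripper's body presses on something with over 40 N, if the wrist force passes 120 N, or if a joint passes its speed limit or range.

## Robot

A 6-joint arm with a two-finger parallel gripper is mounted at the origin on the work surface. World frame = base frame: x ahead of the robot, y to its left, z up, the work surface at z = 0. Lengths are in m, angles in rad, forces in N, time in s.
With the tool pointing down it reaches from about 0.275 to 0.75 m from the base axis. Payload 10.2 kg.
Tool frame: the origin (TCP) lies midway between the tips of the shut fingers; the grasp point (between the pads) lies 19 mm behind it (tcp_to_grasp is the distance from the TCP to the grasp point, in m); z points along the fingers, y is the line along which they close (so a half turn about z gives the same grasp; the last joint's range is limited). The gripper opens to 85 mm and grips with 20 to 120 N. Pads are 22 mm wide; open, the fingers measure 114 mm over their backs; the gripper's body (76 mm by 85 mm) begins 54 mm behind the grasp point. The pads swing forward as they close: fully open they stand 13 mm farther back than shut.
Start: joints at [1.06, 0.313, 1.498, -0, 1.331, -0.223], TCP at [0.149, 0.503, 0.206] pointing down, gripper open.
Joint ranges: [-2.94, 2.94], [-0.97, 2.17], [0.19, 2.56], [-1.23, 4.37], [0.02, 3.11], [-2.88, 2.88]. Speed limits (rad/s): [2.39, 2.39, 3.01, 3.14, 3.14, 3.14].

## Interface

Orientations are given as a rotation vector (axis times angle).
In Python, from rig import * gives the robot as it stands.
- The arm moves only by the tool apply_moves, never from a script. Its argument "commands" is a list of rows, each a list of 3 entries, a list of its own where there are three numbers: the shift along the tool's x, y, z in m, then the turn about the tool's z in degrees, then the opening, from 0 (shut) to 1 (fully open). A call has 1 to 12 rows; each row is the pose to reach, as a shift and turn from the pose commanded when the call began, along the tool's axes at that moment; what a row does not reach only later rows make up. A row lasts 1/10 s, in which the tool goes at most 50 mm and 8.59 degrees, less where a joint would pass 70% of its speed; a pose out of reach is approached as far as the arm can. A call with a gripper value outside its range is refused whole. The fingers move at their own pace and stop on an object; "squeeze" is the grip in N (left out, the last holds). Time passes only in rows, so rows that repeat a pose let the fingers close. It gives the time, the measured TCP pose, the force, the opening and the grip force at its end, in the units of the state.
- get_obs(): the state, without advancing time (a new reading comes with each control period).
- capture(name): name is "scene" or "side" or "wrist"; returns a dict with "pixels" (480x640x3 uint8, red, green, blue), "mtx" (3x3 intrinsics, pixels), "xyz" and "rotation" of the camera in the world. Camera axes: x right, y down, z forward; pixel columns grow to the right and rows downward; lengths in m; the calibration is good to about 2 mm. A picture is of the moment at which its call begins. There is no depth.
- finish_job(): hands the job in; it is judged then, once.
The state is a dict: "t": time; "qpos": joint angles; "qvel": joint speeds; "tau": joint torques, N m; "ee_pos": TCP position; "ee_rot": TCP orientation; "contact_force": force on the tool from outside, world axes, zero at the start; "wrist_torque": the same for the moment, N m; "gripper_width": finger opening in m; "finger_force": force on a finger pad.
Only numpy, scipy, OpenCV 4.12 (cv2) and the standard library are available. Lean on these libraries where they do the work, as an engineer would, in place of code of your own. Each camera call takes 0.05 s, during which the arm holds its last target. There are 200 camera calls.

## Working session

There is one attempt and no reset: what is moved stays moved. The work goes in short steps, Python scripts to look and compute and a tool call to move; the robot and the scene stay as the last step left them, time stands still between calls to the robot, and variables do not carry over. Pictures are saved under pics/ and viewed, at most 10 in all, crops included, and the job is handed in when it is done.

Besides the shell and the picture viewer there is one more tool, called after "Call:" as a command line: name --argument value ..., lists and objects as JSON in quotes. apply_moves: Moves the arm, as the interface text tells. Its arguments: {"type":"object","properties":{"commands":{"type":"array"},"squeeze":{"type":"number"}},"required":["commands"]}

```bash
ls; mkdir -p pics; python3 - <<'E'
from rig import *
import cv2,numpy as np
o=get_obs();print({k:np.round(v,3) for k,v in o.items()})
for n in["scene","side"]:
    c=capture(n);cv2.imwrite(f"pics/{n}0.png",c["pixels"][:,:,::-1]);np.savez(f"{n}0.npz",**c);print(n,c["mtx"],c["xyz"],c["rotation"])
E
```

```text
pics
{'t': np.float64(0.0), 'qpos': array([ 1.06 ,  0.313,  1.498,  0.   ,  1.331, -0.223]), 'qvel': array([ 0.   , -0.   , -0.001,  0.002,  0.003,  0.001]), 'tau': array([-1.0000e-03, -4.1228e+01, -2.5974e+01, -0.0000e+00,  4.0000e-03,
       -0.0000e+00]), 'ee_pos': array([0.149, 0.503, 0.206]), 'ee_rot': array([-4.500e-01, -3.109e+00,  2.000e-03]), 'contact_force': array([-0.102,  0.62 , -0.143]), 'wrist_torque': array([ 0.029, -0.015, -0.018]), 'finger_force': np.float64(0.0), 'gripper_width': np.float64(0.085)}
scene [[569.04880372   0.         312.51641022]
 [  0.         569.04880372 244.46828902]
 [  0.           0.           1.        ]] [0.86494742 0.51046908 0.82049044] [-0.81709195 -2.58415197  1.08159915]
side [[449.80997376   0.         314.36184122]
 [  0.         449.80997376 238.70940905]
 [  0.           0.           1.        ]] [0.36064882 0.59841395 0.68749567] [-0.13987778  2.84546768 -1.27656541]
```

View pics/scene0.png

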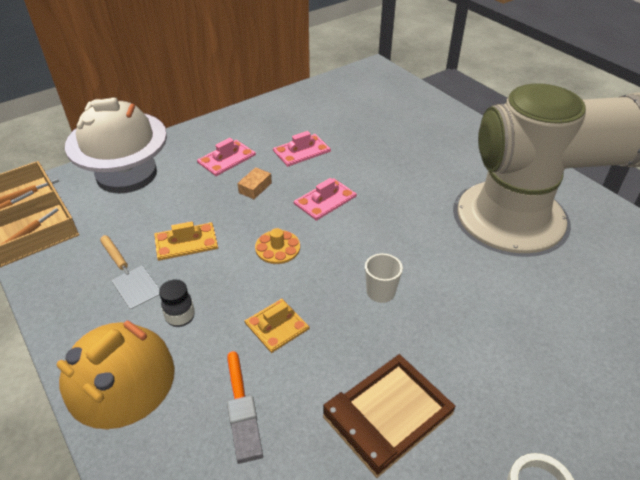

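View pics/side0.png

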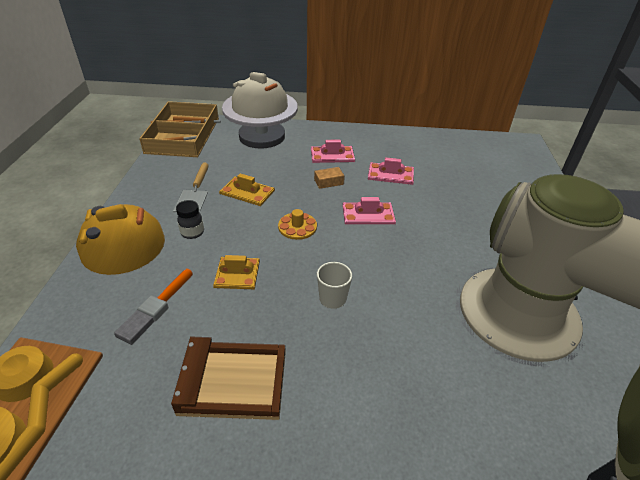

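Candidates: long gilded panel at scene (186,240); the others that could be mistaken for it are the gilded square tile (276,323), the round rosette (277,246), and pink panels (226,156), (302,148), (325,198). I choose (186,240): gold and elongated. Next I check it in a close crop, along with the frame.

```bash
python3 - <<'E'
import cv2,numpy as np
a=cv2.imread("pics/scene0.png");b=cv2.imread("pics/side0.png")
r=lambda im,x,y,w,h:cv2.resize(im[y:y+h,x:x+w],(400,300),interpolation=cv2.INTER_CUBIC)
m=np.vstack([np.hstack([r(a,146,209,80,60),r(b,207,160,80,60)]),np.hstack([r(a,310,345,160,120),r(b,155,320,160,120)])])
cv2.imwrite("pics/crop.png",m)
E
```

```text
(no output)
```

View pics/crop.png

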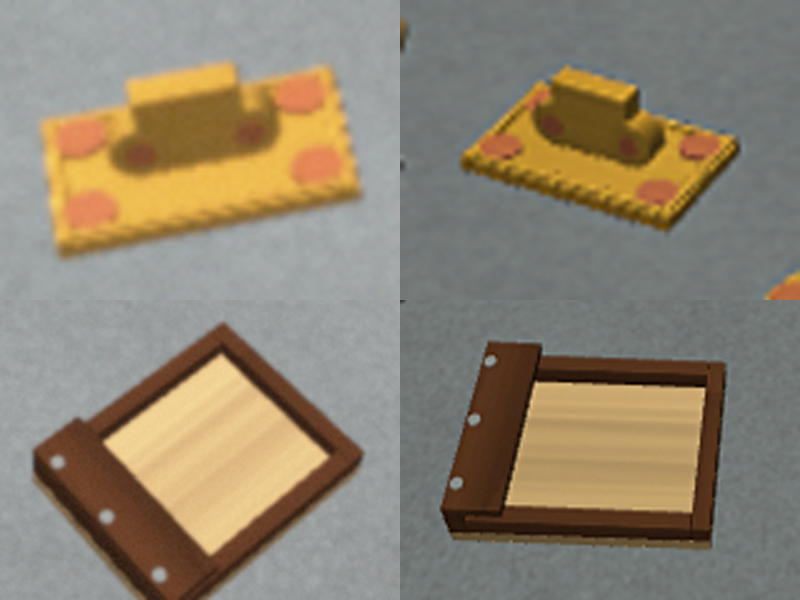

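The crop confirms the oblong gold plate with its bar grip (no pink), and it shows the frame's batten at the left. Scene pixels are panel corners (154,233), (212,223), (218,247), (158,257) and frame outer corners (399,355), (455,407).

```bash
cat > h.py <<'E'
import numpy as np
from scipy.spatial.transform import Rotation as R
def ray(c,uv,z):
    uv=np.atleast_2d(np.asarray(uv,float))
    d=np.c_[uv,np.ones(len(uv))]@np.linalg.inv(c["mtx"]).T@R.from_rotvec(c["rotation"]).as_matrix().T
    return c["xyz"]+d*((z-c["xyz"][2])/d[:,2])[:,None]
E
python3 - <<'E'
import numpy as np
from h import *
S=np.load("scene0.npz");D=np.load("side0.npz")
np.set_printoptions(precision=4,suppress=True)
o=np.array
def rep(t,p):print(t,p[:,:2].tolist() and np.round(p[:,:2],4).tolist(),"mean",p[:,:2].mean(0),"edges",np.linalg.norm(np.roll(p,-1,0)-p,axis=1),"ang",[round(float(np.degrees(np.arctan2(*(q-w)[[1,0]]))),1) for w,q in zip(p,np.roll(p,-1,0))])
rep("panS",ray(S,o([[42,122],[330,68],[362,190],[62,240]])/5+[146,209],.008))
rep("panD",ray(D,o([[63,160],[267,222],[338,145],[145,80]])/5+[207,160],.008))
rep("gripS",ray(S,o([[126,82],[236,64],[240,85],[131,103]])/5+[146,209],.048))
rep("gripD",ray(D,o([[149,80],[230,103],[238,86],[165,68]])/5+[207,160],.048))
rep("endS",ray(S,o([[222,24],[362,155]])/2.5+[310,345],.026))
rep("endD",ray(D,o([[322,62],[310,235]])/2.5+[155,320],.026))
rep("batD",ray(D,o([[141,45],[100,213],[43,210],[88,43]])/2.5+[155,320],.040))
rep("batS",ray(S,o([[80,118],[34,155]])/2.5+[310,345],.040))
rep("flD",ray(D,o([[306,86],[292,214],[107,207],[136,82]])/2.5+[155,320],.01))
E
```

```text
panS [[0.6507, -0.3833], [0.5375, -0.3434], [0.5612, -0.2707], [0.6722, -0.315]] mean [ 0.6054 -0.3281] edges [0.1201 0.0765 0.1195 0.0716] ang [160.6, 72.0, -21.8, -107.4]
panD [[0.673, -0.3135], [0.5606, -0.274], [0.5359, -0.3427], [0.6475, -0.3897]] mean [ 0.6043 -0.33  ] edges [0.1191 0.0729 0.1211 0.0804] ang [160.7, -109.8, -22.8, 71.5]
gripS [[0.6242, -0.3414], [0.5834, -0.3255], [0.5877, -0.3133], [0.6279, -0.329]] mean [ 0.6058 -0.3273] edges [0.0438 0.0129 0.0431 0.013 ] ang [158.7, 70.6, -21.3, -106.2]
gripD [[0.6287, -0.3318], [0.5844, -0.3165], [0.5833, -0.3317], [0.623, -0.3434]] mean [ 0.6048 -0.3308] edges [0.0468 0.0153 0.0414 0.0129] ang [160.9, -94.2, -16.3, 63.9]
endS [[0.4437, 0.1442], [0.4367, 0.2663]] mean [0.4402 0.2052] edges [0.1223 0.1223] ang [93.3, -86.7]
endD [[0.443, 0.1413], [0.4327, 0.2671]] mean [0.4378 0.2042] edges [0.1263 0.1263] ang [94.7, -85.3]
batD [[0.5673, 0.15], [0.5601, 0.273], [0.5951, 0.2745], [0.604, 0.1521]] mean [0.5816 0.2124] edges [0.1232 0.035  0.1227 0.0367] ang [93.3, 2.5, -85.8, -176.7]
batS [[0.5681, 0.1524], [0.606, 0.1565]] mean [0.5871 0.1545] edges [0.0381 0.0381] ang [6.2, -173.8]
flD [[0.4534, 0.1512], [0.4479, 0.2464], [0.5661, 0.2535], [0.5723, 0.1601]] mean [0.5099 0.2028] edges [0.0954 0.1184 0.0935 0.1192] ang [93.3, 3.4, -86.2, -175.7]
```

```bash
cat >> h.py <<'E'
def go(o,x,y,z,ang):
    """print shift (tool axes) and turns (deg about tool z) to put tool x along world angle ang mod 180"""
    M=R.from_rotvec(o["ee_rot"]).as_matrix(); p=o["ee_pos"]
    cur=np.degrees(np.arctan2(M[1,0],M[0,0])); t=-(ang-cur); t=(t+90)%180-90
    print("tcp",p.round(4),"xang",cur.round(2),"tilt",np.degrees(np.arccos(-M[2,2])).round(2),"q",o["qpos"].round(2),
     "shift",(M.T@(np.array([x,y,z])-p)).round(4),"turn",round(t,2))
E
python3 - <<'E'
from rig import *
from h import *
go(get_obs(),.605,-.329,.15,-20.3)
E
```

```text
tcp [0.1489 0.5032 0.206 ] xang 163.51 tilt 0.06 q [ 1.06  0.31  1.5  -0.    1.33 -0.22] shift [-0.6735 -0.6685  0.0566] turn 3.81
```

Call:
apply_moves --commands '[[[-0.673, -0.668, 0.0], 3.8, 0.6], [[-0.673, -0.668, 0.0], 3.8, 0.6], [[-0.673, -0.668, 0.0], 3.8, 0.6], [[-0.673, -0.668, 0.0], 3.8, 0.6], [[-0.673, -0.668, 0.0], 3.8, 0.6], [[-0.673, -0.668, 0.0], 3.8, 0.6], [[-0.673, -0.668, 0.0], 3.8, 0.6], [[-0.673, -0.668, 0.0], 3.8, 0.6], [[-0.673, -0.668, 0.0], 3.8, 0.6], [[-0.673, -0.668, 0.0], 3.8, 0.6], [[-0.673, -0.668, 0.0], 3.8, 0.6], [[-0.673, -0.668, 0.0], 3.8, 0.6]]' --squeeze 30

```text
t: 1.3
ee_pos: [0.4378, -0.0249, 0.2064]
ee_rot: [-0.554, -3.092, -0.0]
contact_force: [-0.1, 0.9, 0.4]
gripper_width: 0.0515
finger_force: 0.0
```

```bash
python3 - <<'E'
from rig import *
from h import *
go(get_obs(),.605,-.329,.16,-20.3)
E
```

```text
tcp [ 0.4378 -0.0249  0.2064] xang 159.68 tilt 0.01 q [-0.33  0.12  1.74  0.    1.28 -1.54] shift [-0.2624 -0.2271  0.0464] turn -0.02
```

Call:
apply_moves --commands '[[[-0.262, -0.227, 0.046], 0, 0.6], [[-0.262, -0.227, 0.046], 0, 0.6], [[-0.262, -0.227, 0.046], 0, 0.6], [[-0.262, -0.227, 0.046], 0, 0.6], [[-0.262, -0.227, 0.046], 0, 0.6], [[-0.262, -0.227, 0.046], 0, 0.6], [[-0.262, -0.227, 0.046], 0, 0.6], [[-0.262, -0.227, 0.046], 0, 0.6], [[-0.262, -0.227, 0.046], 0, 0.6], [[-0.262, -0.227, 0.046], 0, 0.6]]'

```text
t: 2.3
ee_pos: [0.6043, -0.3256, 0.1609]
ee_rot: [0.552, 3.093, 0.0]
contact_force: [0.4, 0.1, 0.4]
gripper_width: 0.0513
finger_force: 0.0
```

```bash
python3 - <<'E'
from rig import *
from h import *
import cv2
go(get_obs(),.605,-.329,.015,-20.3)
c=capture("wrist");cv2.imwrite("pics/w1.png",c["pixels"][:,:,::-1]);np.savez("w1.npz",**c)
E
```

```text
tcp [ 0.6043 -0.3256  0.1609] xang 159.75 tilt 0.01 q [-0.66  0.72  0.99  0.    1.44 -1.88] shift [-0.0018 -0.0029  0.1459] turn 0.05
```

View pics/w1.png

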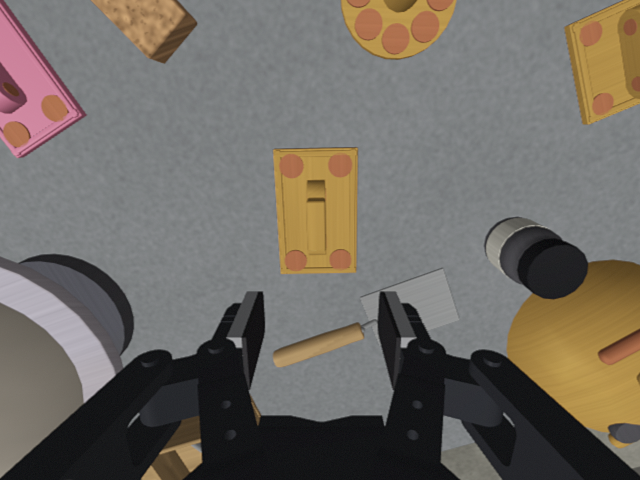

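The wrist view shows the panel centred at about (317,211), with plate corners (275,150), (357,148), (356,271), (281,273). The fingers are straddling and aligned.

```bash
python3 - <<'E'
from rig import *
from h import *
c=np.load("w1.npz")
p=ray(c,[[275,150],[357,148],[356,271],[281,273]],.008)
print(p.round(4),p.mean(0),np.linalg.norm(np.roll(p,-1,0)-p,axis=1))
d=[p[2]-p[1],p[3]-p[0]];print([np.degrees(np.arctan2(v[1],v[0])) for v in d])
go(get_obs(),*p.mean(0)[:2],.015,-20.3)
E
```

```text
[[ 0.5378 -0.3438  0.008 ]
 [ 0.5616 -0.2745  0.008 ]
 [ 0.6749 -0.3134  0.008 ]
 [ 0.6509 -0.3845  0.008 ]] [ 0.60630427 -0.32904746  0.008     ] [0.07323573 0.11971469 0.07512168 0.12014014]
[np.float64(-18.93096938103503), np.float64(-19.829990256511866)]
tcp [ 0.6044 -0.3255  0.1615] xang 159.77 tilt 0.05 q [-0.66  0.71  0.99  0.    1.44 -1.88] shift [-0.0029 -0.0027  0.1465] turn 0.07
```

Call:
apply_moves --commands '[[[-0.003, -0.003, 0.05], 0, 0.6], [[-0.003, -0.003, 0.09], 0, 0.6], [[-0.003, -0.003, 0.12], 0, 0.6], [[-0.003, -0.003, 0.14], 0, 0.6], [[-0.003, -0.003, 0.146], 0, 0.6], [[-0.003, -0.003, 0.146], 0, 0.6], [[-0.003, -0.003, 0.146], 0, 0], [[-0.003, -0.003, 0.146], 0, 0], [[-0.003, -0.003, 0.146], 0, 0], [[-0.003, -0.003, 0.146], 0, 0], [[-0.003, -0.003, 0.146], 0, 0], [[-0.003, -0.003, 0.146], 0, 0]]' --squeeze 30

```text
t: 3.55
ee_pos: [0.6067, -0.3309, 0.0161]
ee_rot: [0.553, 3.091, -0.002]
contact_force: [-0.7, 0.8, 7.5]
gripper_width: 0.0151
finger_force: 30.5
```

Call:
apply_moves --commands '[[[0, 0, -0.02], 0, 0], [[0, 0, -0.06], 0, 0], [[0, 0, -0.11], 0, 0], [[0, 0, -0.16], 0, 0], [[0, 0, -0.16], 0, 0], [[0, 0, -0.16], 0, 0]]'

```text
t: 4.15
ee_pos: [0.6063, -0.3304, 0.1752]
ee_rot: [0.553, 3.091, -0.001]
contact_force: [-1.0, -0.0, -2.2]
gripper_width: 0.0149
finger_force: 29.6
```

```bash
python3 - <<'E'
from rig import *
from h import *
import cv2
u=np.array([np.cos(np.radians(4)),np.sin(np.radians(4))]);C=np.array([.5195,.2093])
t=C-.024*u;print(t)
go(get_obs(),*t,.175,4)
E
```

```text
[0.49555846 0.20762584]
tcp [ 0.6063 -0.3304  0.1752] xang 159.71 tilt 0.09 q [-0.67  0.72  0.95  0.    1.47 -1.88] shift [ 2.905e-01  4.663e-01 -4.000e-04] turn -24.29
```

Call:
apply_moves --commands '[[[0.29, 0.466, 0], -24.3, 0], [[0.29, 0.466, 0], -24.3, 0], [[0.29, 0.466, 0], -24.3, 0], [[0.29, 0.466, 0], -24.3, 0], [[0.29, 0.466, 0], -24.3, 0], [[0.29, 0.466, 0], -24.3, 0], [[0.29, 0.466, 0], -24.3, 0], [[0.29, 0.466, 0], -24.3, 0], [[0.29, 0.466, 0], -24.3, 0], [[0.29, 0.466, 0], -24.3, 0], [[0.29, 0.466, 0], -24.3, 0], [[0.29, 0.466, 0], -24.3, 0]]'

```text
t: 5.35
ee_pos: [0.4931, 0.2119, 0.1727]
ee_rot: [0.119, -3.136, -0.001]
contact_force: [0.6, -0.6, -2.4]
gripper_width: 0.015
finger_force: 29.8
```

Call:
apply_moves --commands '[[[0, 0, 0], 0, 0], [[0, 0, 0], 0, 0], [[0, 0, 0], 0, 0]]'

```text
t: 5.65
ee_pos: [0.4959, 0.2061, 0.174]
ee_rot: [0.107, -3.139, 0.0]
contact_force: [0.9, 0.3, -2.1]
gripper_width: 0.0149
finger_force: 29.8
```

```bash
python3 - <<'E'
from rig import *
from h import *
import cv2
go(get_obs(),.4955,.2076,.06,4)
c=capture("wrist");cv2.imwrite("pics/w2.png",c["pixels"][:,:,::-1]);np.savez("w2.npz",**c)
E
```

```text
tcp [0.4959 0.2061 0.174 ] xang -176.09 tilt 0.06 q [ 0.18  0.37  1.51 -0.    1.27 -1.46] shift [0.0002 0.0016 0.114 ] turn -0.09
```

View pics/w2.png

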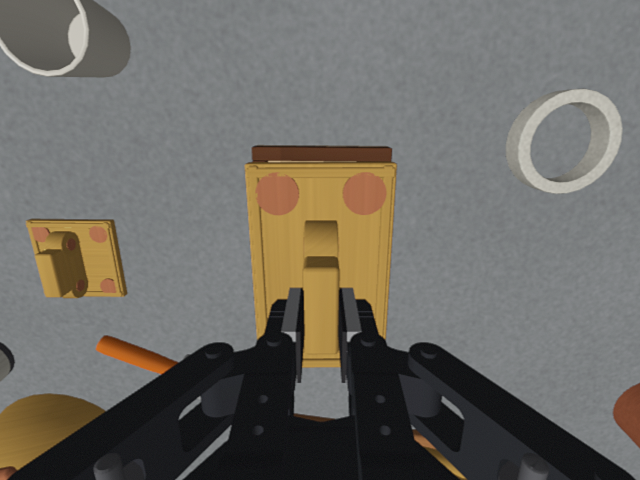

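The wrist view shows the panel held level and parallel to the frame. The frame's +x rail outer top edge is at (253,147)–(391,147), and the panel's near end is at (246,164)–(395,164).

```bash
python3 - <<'E'
from rig import *
from h import *
c=np.load("w2.npz")
for uv,z in(([[253,147],[391,147]],.026),([[246,164],[395,164]],.166)):
    p=ray(c,uv,z);d=p[1]-p[0];print(p.round(4),p.mean(0).round(4),np.linalg.norm(d),np.degrees(np.arctan2(d[1],d[0])))
E
```

```text
[[0.4413 0.1439 0.026 ]
 [0.4332 0.2647 0.026 ]] [0.4373 0.2043 0.026 ] 0.12110121883185683 93.83575489048505
[[0.4378 0.1662 0.166 ]
 [0.4329 0.24   0.166 ]] [0.4354 0.2031 0.166 ] 0.07394083625928162 93.83744693796882
```

Call:
apply_moves --commands '[[[0, 0.0015, 0.05], 0, 0], [[0, 0.0015, 0.09], 0, 0], [[0, 0.0015, 0.115], 0, 0], [[0, 0.0015, 0.128], 0, 0], [[0, 0.0015, 0.13], 0, 0], [[0, 0.0015, 0.132], 0, 0], [[0, 0.0015, 0.134], 0, 0], [[0, 0.0015, 0.136], 0, 0]]' --squeeze 20

```text
t: 6.5
ee_pos: [0.4979, 0.2089, 0.0406]
ee_rot: [-0.11, 3.134, 0.001]
contact_force: [5.8, -1.3, 7.6]
gripper_width: 0.0151
finger_force: 31.0
```

Call:
apply_moves --commands '[[[0, 0, 0.001], 0, 0], [[0, 0, 0.002], 0, 0], [[0, 0, 0.003], 0, 0], [[0, 0, 0.004], 0, 0], [[0, 0, 0.004], 0, 0]]' --squeeze 20

```text
t: 7.0
ee_pos: [0.5, 0.2091, 0.0379]
ee_rot: [-0.109, 3.128, 0.002]
contact_force: [8.0, -0.6, 10.7]
gripper_width: 0.0149
finger_force: 31.8
```

```bash
python3 - <<'E'
from rig import *
from h import *
import cv2
o=get_obs();go(o,.4955,.2076,.036,4);print(o["contact_force"],o["wrist_torque"],o["finger_force"])
c=capture("side");cv2.imwrite("pics/s3.png",cv2.resize(c["pixels"][300:460,120:320,::-1],(800,600)));np.savez("s3.npz",**c)
E
```

```text
tcp [0.5    0.2091 0.0379] xang -175.99 tilt 0.65 q [ 0.18  0.53  1.65 -0.    0.95 -1.46] shift [ 0.0046 -0.0012  0.0018] turn 0.01
[ 8.00618917 -0.59953529 10.69040871] [-0.14377509 -1.12414428  0.00775282] 31.839916706085205
```

View pics/s3.png

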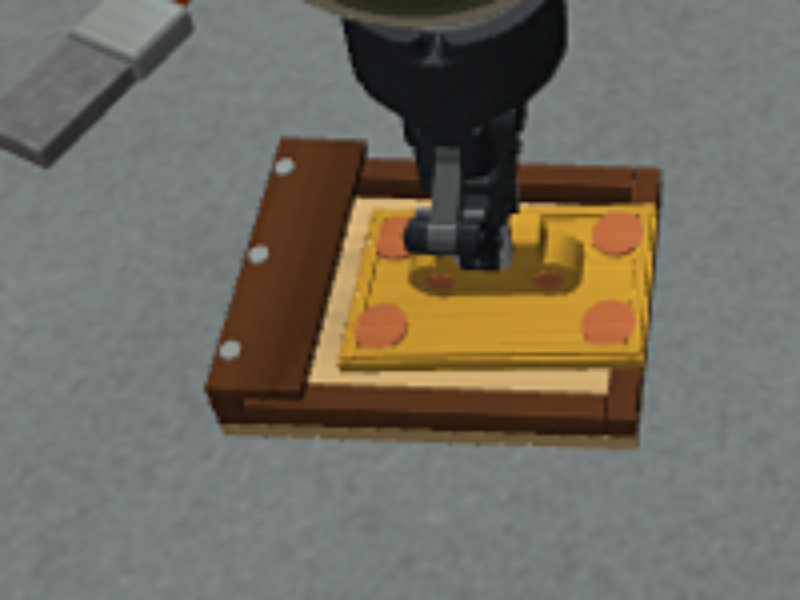

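The side view shows the panel's near end on the +x rail and its far end (350,290 in the crop) still clear of the batten. I release so that the far end drops to the floor, which sets the tilt.

Call:
apply_moves --commands '[[[0, 0, 0], 0, 0.3], [[0, 0, 0], 0, 0.4], [[0, 0, -0.002], 0, 0.5], [[0, 0, -0.002], 0, 0.5], [[0, 0, -0.002], 0, 0.5]]' --squeeze 20

```text
t: 7.55
ee_pos: [0.4955, 0.2088, 0.0365]
ee_rot: [0.11, -3.139, 0.0]
contact_force: [0.6, 0.7, -0.7]
gripper_width: 0.0428
finger_force: 0.0
```

```bash
python3 - <<'E'
from rig import *
from h import *
import cv2
o=get_obs();go(o,.4955,.2076,.034,4);print(o["contact_force"])
c=capture("side");cv2.imwrite("pics/s4.png",cv2.resize(c["pixels"][300:450,120:320,::-1],(800,600)));np.savez("s4.npz",**c)
E
```

```text
tcp [0.4955 0.2088 0.0365] xang -175.98 tilt 0.01 q [ 0.18  0.54  1.65  0.    0.95 -1.46] shift [ 0.0001 -0.0012  0.0025] turn 0.02
[ 0.55622934  0.68766957 -0.66960976]
```

View pics/s4.png

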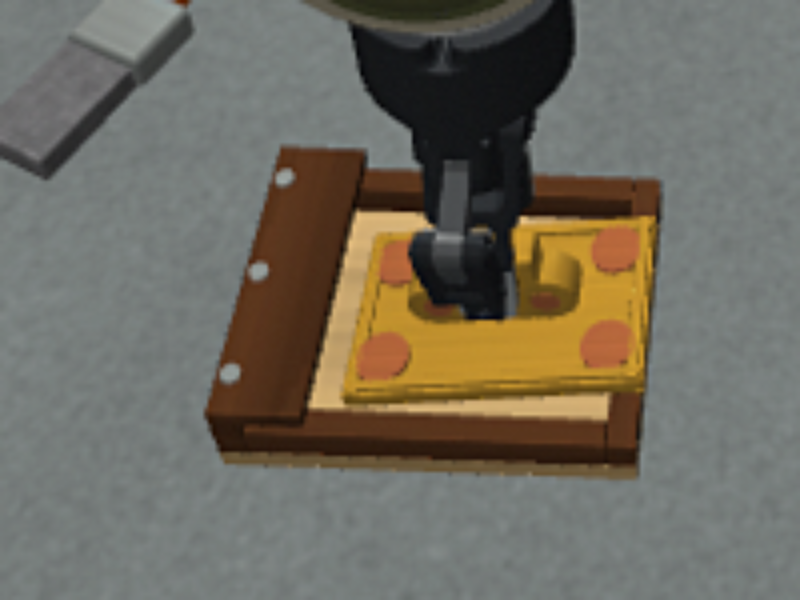

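The panel now lies tilted, far end on the floor and near end on the rail. I regrip, lift 3 mm, slide 24 mm under the batten (tool −x), then lower.

Call:
apply_moves --commands '[[[0, -0.001, 0], 0, 0], [[0, -0.001, 0], 0, 0], [[0, -0.001, 0], 0, 0], [[0, -0.001, 0], 0, 0], [[0, -0.001, 0], 0, 0], [[0, -0.001, -0.003], 0, 0], [[-0.005, -0.001, -0.003], 0, 0], [[-0.01, -0.001, -0.003], 0, 0], [[-0.015, -0.001, -0.003], 0, 0], [[-0.02, -0.001, -0.003], 0, 0], [[-0.024, -0.001, -0.003], 0, 0], [[-0.024, -0.001, -0.003], 0, 0]]' --squeeze 20

```text
t: 8.8
ee_pos: [0.5202, 0.2094, 0.0394]
ee_rot: [-0.11, 3.139, 0.0]
contact_force: [0.4, -0.7, -1.6]
gripper_width: 0.015
finger_force: 24.9
```

```bash
python3 - <<'E'
from rig import *
from h import *
import cv2
o=get_obs();go(o,.519,.2098,.03,4);print(o["contact_force"])
c=capture("side");cv2.imwrite("pics/s5.png",cv2.resize(c["pixels"][300:450,120:320,::-1],(800,600)))
E
```

```text
tcp [0.5202 0.2094 0.0394] xang -176.0 tilt 0.01 q [ 0.17  0.57  1.58 -0.    0.99 -1.47] shift [0.0012 0.0005 0.0094] turn 0.0
[ 0.42988535 -0.74404833 -1.57209202]
```

View pics/s5.png

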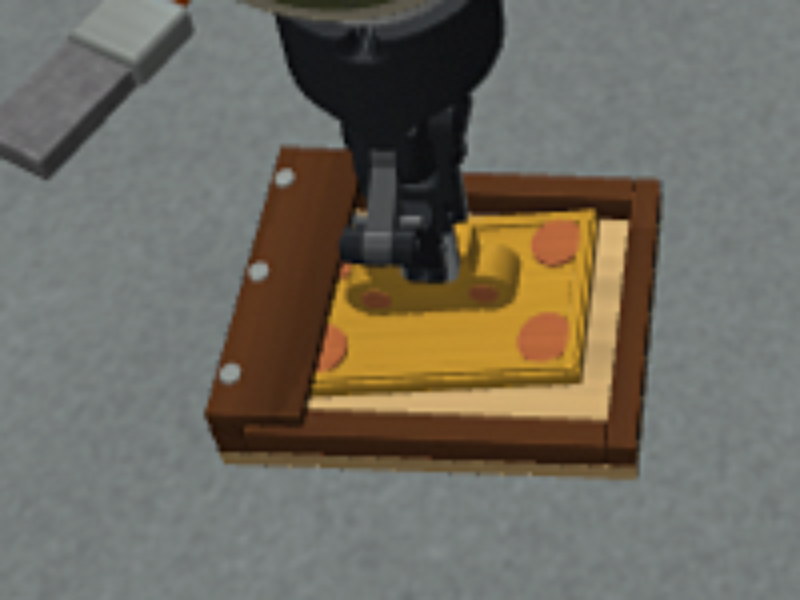

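The far end is under the batten and the near end is inside the +x rail. I lower, then release and withdraw.

Call:
apply_moves --commands '[[[0, 0, 0.003], 0, 0], [[0, 0, 0.005], 0, 0], [[0, 0, 0.006], 0, 0], [[0, 0, 0.007], 0, 0], [[0, 0, 0.007], 0, 0.3], [[0, 0, 0.007], 0, 0.4], [[0, 0, 0.005], 0, 0.4], [[0, 0, 0.005], 0, 0.4], [[0, 0, -0.02], 0, 0.4], [[0, 0, -0.06], 0, 0.4], [[0, 0, -0.1], 0, 0.4], [[0, 0, -0.14], 0, 0.4]]' --squeeze 20

```text
t: 10.05
ee_pos: [0.5195, 0.2094, 0.1812]
ee_rot: [-0.11, 3.14, -0.0]
contact_force: [0.0, 0.7, -0.4]
gripper_width: 0.0342
finger_force: 0.0
```

Call:
apply_moves --commands '[[[0, 0, 0], 0, 0.4], [[0, 0, 0], 0, 0.4], [[0, 0, 0], 0, 0.4]]'

```text
t: 10.35
ee_pos: [0.5191, 0.2093, 0.1782]
ee_rot: [0.11, -3.137, 0.001]
contact_force: [-0.8, 0.1, -0.5]
gripper_width: 0.0343
finger_force: 0.0
```

```bash
python3 - <<'E'
from rig import *
from h import *
import cv2
o=get_obs();go(o,.519,.2098,.03,4);print(o["contact_force"])
c=capture("side");w=capture("wrist");np.savez("s6.npz",**c);np.savez("w6.npz",**w)
r=lambda i:cv2.resize(i[:,:,::-1],(400,300))
cv2.imwrite("pics/s6.png",np.vstack([cv2.resize(c["pixels"][300:450,120:320,::-1],(400,300)),r(w["pixels"])]))
E
```

```text
tcp [0.5191 0.2093 0.1782] xang -175.99 tilt 0.13 q [ 0.17  0.41  1.43 -0.    1.3  -1.47] shift [-0.0002  0.0005  0.1482] turn 0.01
[-0.83576641  0.10532327 -0.47275543]
```

View pics/s6.png

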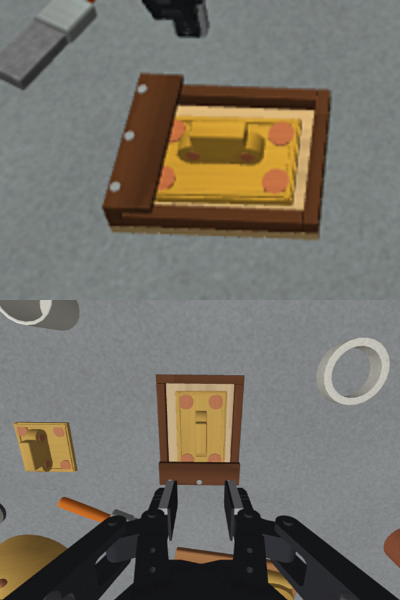

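The panel lies flat inside the rails with its far end under the batten. It is centred at about (200,150) in the side crop, and the gripper is clear.

```bash
python3 -c "
from rig import *
print(finish_job())"
```

```text
the job is handed in; nothing more can be done
None
```

The gilded panel lies flat in the frame with one short end under the batten, as the last pictures show; I released it and handed the job in at about 10 s of robot time, without touching the tile or rosette, but no verdict was returned.

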